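# Open the full tub of cleaning tablets at the parcel bench

### The job

Two identical tubs of cleaning tablets stand in the bench rack, one full and one nearly empty: lift one (or both) a little way by its cap, keeping it in its well, to feel which is the full one, and set it back down. Then press the full tub's safety cap down and keep it pressed while twisting it anticlockwise until it is free, and finish with the cap still held in the gripper, level and still, a few centimetres clear above the open neck; leave the other tub closed and the parcel, tape roll and scanner where they are.

Things in the scene. Friction and masses are not known exactly. Their poses are not given: they have to be found in the camera images.
- rack: Bare-steel rack bolted to the bench: a base plate 94 x 236 mm with two square wells 76 mm wide inside, 45 mm high, with 5 mm thick floors, their centres 65 mm either side of its origin along its y. Origin: centre of its underside; z up.
- tub_a: White plastic tub, 72 x 72 mm square, 105 mm high to its flat shoulder, with a round open neck 40 mm across, its top at 129 mm. Stands in a well of the rack with 2 mm play each side, so it cannot turn. Origin: centre of underside; x, y along its sides. Holds about 400 g or about 50 g of tablets (within 15%); which one varies and cannot be seen. Tub and cap alone weigh 130 g.
- tub_b: White plastic tub, 72 x 72 mm square, 105 mm high to its flat shoulder, with a round open neck 40 mm across, its top at 129 mm. Stands in a well of the rack with 2 mm play each side, so it cannot turn. Origin: centre of underside; x, y along its sides. Holds about 400 g or about 50 g of tablets (within 15%); which one varies and cannot be seen. Tub and cap alone weigh 130 g.
- cap_a: Grey push-and-turn cap of tub_a: 60 mm across, ribbed skirt, flat top plate at 29 mm, on it an upright straight grip bar 50 mm long (cap's x), 12 mm wide (y), top at 49 mm. Origin: centre of the skirt's lower edge. Closed: axes as the tub's, origin 112.5 mm above the tub's, three inner tabs caught in pockets under the neck's lugs, so that the tub can be lifted by the cap.
- cap_b: Grey push-and-turn cap of tub_b: 60 mm across, ribbed skirt, flat top plate at 29 mm, on it an upright straight grip bar 50 mm long (cap's x), 12 mm wide (y), top at 49 mm. Origin: centre of the skirt's lower edge. Closed: axes as the tub's, origin 112.5 mm above the tub's, three inner tabs caught in pockets under the neck's lugs, so that the tub can be lifted by the cap.
- bar_a (a point): Middle of the grip bar on cap_a, 39 mm above the cap's origin. A sprung liner pushes the cap up: 6 N closed, 12 N pressed home (7.5 mm down, skirt on shoulder). Pressed 5 mm or more it turns anticlockwise seen from above, never clockwise (keep it pressed; do not force it); after 43 to 85 degrees of turn (best 65) the tabs stand in the gaps, it rises by itself 2 mm and lifts off.
- bar_b (a point): Middle of the grip bar on cap_b, 39 mm above the cap's origin. A sprung liner pushes the cap up: 6 N closed, 12 N pressed home (7.5 mm down, skirt on shoulder). Pressed 5 mm or more it turns anticlockwise seen from above, never clockwise (keep it pressed; do not force it); after 43 to 85 degrees of turn (best 65) the tabs stand in the gaps, it rises by itself 2 mm and lifts off.
- parcel: Bystander: taped cardboard parcel 160 x 120 x 80 mm. Origin: centre of its underside.
- tape: Bystander: roll of brown packing tape lying flat, 110 mm across, 48 mm high. Origin: centre of its underside.
- scanner: Bystander: dark hand-held barcode scanner lying down, head 45 x 70 x 35 mm with a handle running 125 mm along +x. Origin: underside of the head.
There are look-alikes about, which are no part of the job. Leave any orange or purple look-alike of the cap_a alone. What is shaped like the cap_b but purple is not meant.

How it is judged:
On the way, in this order (a step that is already met when the one before it is completed fails the run):
1. a tub is lifted at least 6 mm off the floor of its well, with its cap closed (((z of tub_a in the frame of rack above 0.011 m and z of cap_a in the frame of tub_a below 0.116 m) or (z of tub_b in the frame of rack above 0.011 m and z of cap_b in the frame of tub_b below 0.116 m))), for 0.2 s.
2. with both tubs standing in their wells, a cap is pressed down at least 4 mm (z of each of tub_a, tub_b in the frame of rack below 0.009 m and angle between each of tub_a, tub_b's own z axis and vertical below 0.06 rad and (z of cap_a in the frame of tub_a below 0.1085 m or z of cap_b in the frame of tub_b below 0.1085 m)), for 0.1 s.
At the end, for the whole second after the job is handed in: Both tubs stand home in their wells. The full tub's cap is gripped, level (0.3 rad), still, within 30 mm of the tub's axis and at least 20 mm clear above its neck, touching no tub; the arm touches neither tub nor the other cap, which is still closed on its tub (z of each of tub_a, tub_b in the frame of rack below 0.009 m and angle between each of tub_a, tub_b's own z axis and vertical below 0.06 rad and ((z of cap_a in the frame of tub_a above 0.149 m and horizontal distance between cap_a and tub_a below 0.03 m and angle between cap_a's own z axis and vertical below 0.3 rad and contact force between the fingers and cap_a above 1 N and linear speed of cap_a below 0.03 m/s and contact force between each of cap_a, the arm and tub_a below 0.1 N and contact force between tub_a and rack above 2.8 N and z of cap_b in the frame of tub_b between 0.108 and 0.116 m and contact force between the arm and cap_b below 0.1 N and contact force between the arm and tub_b below 0.1 N) or (z of cap_b in the frame of tub_b above 0.149 m and horizontal distance between cap_b and tub_b below 0.03 m and angle between cap_b's own z axis and vertical below 0.3 rad and contact force between the fingers and cap_b above 1 N and linear speed of cap_b below 0.03 m/s and contact force between each of cap_b, the arm and tub_b below 0.1 N and contact force between tub_b and rack above 2.8 N and z of cap_a in the frame of tub_a between 0.108 and 0.116 m and contact force between the arm and cap_a below 0.1 N and contact force between the arm and tub_a below 0.1 N))); the arm keeps its last pose, push and grip.
It fails at once if the parcel is pushed more than 25 mm (distance of parcel from where it was at the start of the episode above 0.025 m).
It fails at once if the tape is pushed more than 25 mm (distance of tape from where it was at the start of the episode above 0.025 m).
It fails at once if the scanner is pushed more than 25 mm (distance of scanner from where it was at the start of the episode above 0.025 m).
It fails at once if a tub is lifted out of its well (more than 45 mm) (z of any of tub_a, tub_b in the frame of rack above 0.05 m).
It fails at once if a cap is forced round past its catch without being pressed down ((angle between the x axis of cap_a and the x axis of tub_a, either way round between 0.22 and 0.5 rad and z of cap_a in the frame of tub_a between 0.1095 and 0.12 m) or (angle between the x axis of cap_b and the x axis of tub_b, either way round between 0.22 and 0.5 rad and z of cap_b in the frame of tub_b between 0.1095 and 0.12 m)).
It also fails if it takes over 51 s, if anything falls off the work surface, if the arm or the gripper's body presses on something with over 40 N, if the wrist force passes 120 N, or if a joint passes its speed limit or range.

### The arm

A 6-joint arm with a two-finger parallel gripper is mounted at the origin on the work surface. World frame = base frame: x ahead of the robot, y to its left, z up, the work surface at z = 0. Lengths are in m, angles in rad, forces in N, time in s.
With the tool pointing down it reaches from about 0.275 to 0.875 m from the base axis. Payload 12.5 kg.
Tool frame: the origin (TCP) lies at the very end of the fingers, on their centre line; the grasp point (between the pads) lies 19 mm behind it; z points along the fingers, y is the direction in which the jaws open and shut (so a half turn about z gives the same grasp; the last joint's range is limited). The gripper opens to 85 mm and grips with 20 to 120 N. Pads are 22 mm wide; open, the fingers measure 114 mm over their backs; the gripper's body (76 mm by 85 mm) begins 54 mm behind the grasp point. The pads swing forward as they close: fully open they stand 13 mm farther back than shut.
Start: joints at [1.05, 0.351, 1.652, -0, 1.139, -0.085], TCP at [0.232, 0.499, 0.231] pointing down, gripper open.
Joint ranges: [-2.75, 2.75], [-0.79, 2.1], [0.01, 2.65], [-1.57, 4.71], [0.07, 3.14], [-2.87, 2.87]. Speed limits (rad/s): [2.22, 2.22, 2.79, 3.14, 3.14, 3.14].

### API

Orientations are given as a unit quaternion [w, x, y, z].
In Python, from plant import status, vision, r gives the robot as it stands. The module is installed in compiled form; this text tells all that it offers.
- The arm moves only by the shell command python3 -m inch 'ROWS'. ROWS is JSON, a list of rows, each a list of 3 entries, a list of its own where there are three numbers: the shift along the tool's x, y, z in mm, then the turn, a rotation vector about the tool's x, y, z in degrees, then the opening in per cent of the stroke, from 0 (shut) to 100 (fully open). A call has 1 to 5 rows; each row is the pose to reach, as a shift and turn from the pose measured when the call began, along the tool's axes at that moment; what a row does not reach only later rows make up. A row lasts 1/10 s, in which the tool goes at most 50 mm and 8.59 degrees, less where a joint would pass 70% of its speed; a pose out of reach is approached as far as the arm can. A call with a gripper value outside its range is refused whole. The fingers move at their own pace and stop on an object; the grip force is fixed at half the most. Time passes only in rows, so rows that repeat a pose let the fingers close. It gives the time, the measured TCP pose, the force and the opening at its end, in the units of the state.
- status.sense(): the state, without advancing time (a new reading comes with each control period).
- vision.capture(name): name is "scene" or "top"; returns a dict with "pixels" (480x640x3 uint8, red, green, blue), "depth" (480x640 float32, m along the optical axis (not along the pixel's ray), 0 where there is no reading), "camera_matrix" (3x3 intrinsics, pixels), "world_to_cam" (4x4, takes a point from world to camera coordinates). Camera axes: x right, y down, z forward; pixel columns grow to the right and rows downward; lengths in m; the calibration is good to about 2 mm. A picture is of the moment at which its call begins.
- r.sign_off(): hands the job in, once; it reports no verdict.
The state is a dict: "t": time; "joint_pos": joint angles; "joint_vel": joint speeds; "joint_torque": joint torques, N m; "position": TCP position; "ee_rot": TCP orientation; "contact_force": force on the tool from outside, world axes, zero at the start; "wrist_torque": the same for the moment, N m; "grip_width": finger opening in m.
Only numpy, scipy, OpenCV 4.12 (cv2) and the standard library are available. Lean on these libraries where they do the work, as an engineer would, in place of code of your own. Each camera call takes 0.05 s, during which the arm holds its last target. There are 200 camera calls.

## Working session

There is one attempt and no reset: what is moved stays moved. The work goes in short steps, Python scripts to look and compute and a shell command to move; the robot and the scene stay as the last step left them, time stands still between calls to the robot, and variables do not carry over. Pictures are saved under pics/ and viewed, about 8 in all and at most 12, crops included, and the job is handed in when it is done.

```bash
mkdir -p pics; cat > h.py <<'E'
import numpy as np, cv2
from plant import status, vision, r
def cap(n):
    c=vision.capture(n); np.savez(n+'.npz',**c); return c
def world(c):
    K=c['camera_matrix'];T=np.linalg.inv(c['world_to_cam']);d=c['depth']
    v,u=np.mgrid[:480,:640]
    p=np.stack([(u-K[0,2])/K[0,0]*d,(v-K[1,2])/K[1,1]*d,d],-1)
    w=p@T[:3,:3].T+T[:3,3]; w[d==0]=np.nan; return w
E
python3 - <<'E'
from h import *
for n in('scene','top'):
    c=cap(n); cv2.imwrite(f'pics/{n}0.png',c['pixels'][:,:,::-1]); print(n,np.linalg.inv(c['world_to_cam'])[:3].round(3).tolist(),c['camera_matrix'][0])
print(status.sense())
E
```

```text
scene [[-0.459, 0.494, -0.738, 1.64], [0.888, 0.238, -0.393, 0.55], [-0.018, -0.836, -0.549, 0.909]] [543.60064293   0.         317.9809462 ]
top [[-0.013, -0.983, 0.182, 0.328], [-1.0, 0.016, 0.017, -0.016], [-0.019, -0.181, -0.983, 1.388]] [543.59682816   0.         334.02029856]
{'t': 0.1, 'joint_pos': array([ 1.05039928e+00,  3.51187848e-01,  1.65237727e+00, -2.13187090e-05,
        1.13911748e+00, -8.46009697e-02]), 'joint_vel': array([ 7.97515277e-04, -1.54074911e-03, -1.67549257e-03,  1.60180952e-03,
        1.21444374e-03,  2.46306775e-05]), 'joint_torque': array([ 8.17810233e-04, -5.06831181e+01, -2.91876912e+01, -5.55069710e-05,
        2.61950954e-03, -5.90464850e-06]), 'position': array([0.23199911, 0.49833079, 0.23080272]), 'ee_rot': array([-1.53111654e-04,  2.16173452e-01,  9.76354824e-01, -5.23112486e-04]), 'contact_force': array([-0.70269767,  0.16816135,  0.5246938 ]), 'wrist_torque': array([-0.0221574 ,  0.02867226,  0.0162725 ]), 'grip_width': 0.08525315377244827}
```

View pics/scene0.png

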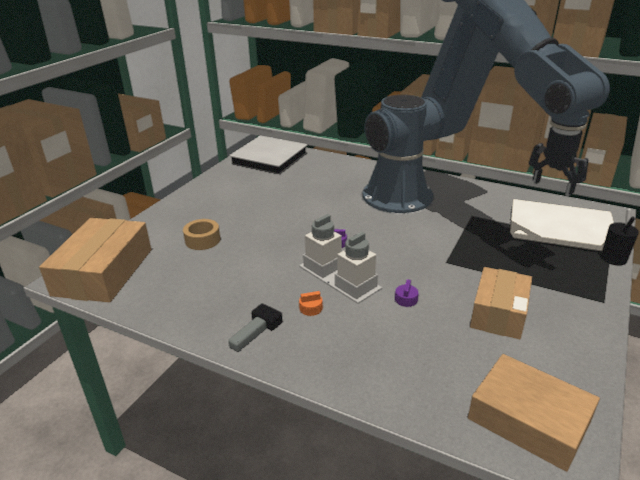

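View pics/top0.png

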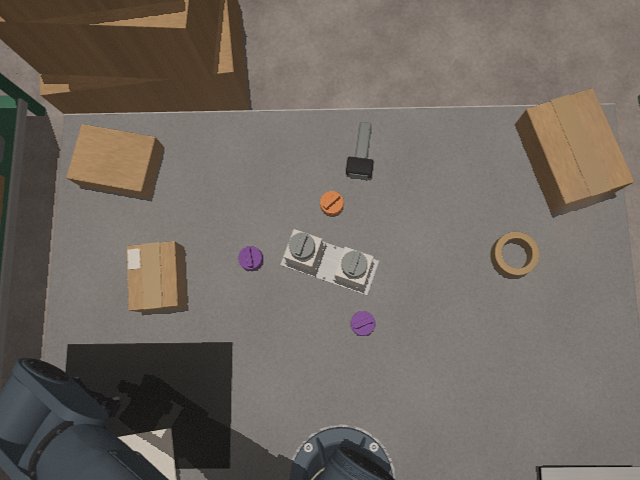

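Scene view: two grey caps on white tubs in the rack, at (322,226) and (357,246). The top view shows them at (302,246) and (355,264). Look-alikes in the top view are orange (332,203) and purple (250,258) and (363,323). I choose the two grey ones in the rack. Next I measure them and check with a crop.

```bash
python3 - <<'E'
from h import *
c=dict(np.load('top.npz')); w=world(c); px=c['pixels']
s=w[225:300,275:385]; z=s[...,2]
print('z pct',np.nanpercentile(z,[50,80,90,95,99]).round(4))
for nm,lo,hi in(('bar',.157,.175),('plate',.138,.153),('shoulder',.1,.117),('rack',.035,.055)):
    m=((z>lo)&(z<hi)).astype(np.uint8)
    n,l,st,ce=cv2.connectedComponentsWithStats(m)
    for i in range(1,n):
        if st[i,4]<12: continue
        P=s[l==i]; q=P[:,:2]; rc=cv2.minAreaRect((q*1000).astype(np.float32))
        e,v=np.linalg.eigh(np.cov(q.T)); 
        print(nm,st[i,4],P.mean(0).round(4),'rect',np.round(rc[0],1),np.round(rc[1],1),round(rc[2],1),'axis',np.degrees(np.arctan2(v[1,1],v[0,1])).round(1))
a=px[205:320,250:400,::-1]; cv2.imwrite('pics/crop.png',cv2.resize(a,None,fx=5,fy=5,interpolation=cv2.INTER_CUBIC))
E
```

```text
z pct [0.0026 0.1083 0.1448 0.1485 0.1672]
bar 124 [0.5505 0.081  0.166 ] rect [551.1  81.4] [12.8 49. ] 70.1 axis 160.0
bar 118 [ 0.5059 -0.0406  0.1661] rect [506.1 -40.6] [11.9 49.8] 69.7 axis 159.5
plate 389 [0.5497 0.0802 0.1462] rect [551.   80.6] [59.7 58.8] 75.0 axis 68.7
plate 411 [ 0.5053 -0.0404  0.1462] rect [505.7 -41.1] [57.7 58.2] 89.1 axis 70.5
shoulder 37 [0.5888 0.0985 0.1101] rect [584.3  97.5] [19.6 22.3] 69.4 axis 117.9
shoulder 314 [0.5367 0.075  0.1097] rect [551.2  80.9] [72.1 72.5] 69.8 axis 113.6
shoulder 368 [ 0.5001 -0.0401  0.1096] rect [506.9 -41. ] [72.  73.7] 69.8 axis 93.2
rack 152 [0.5277 0.0697 0.0441] rect [551.6  80.9] [82.8 82.8] 69.8 axis 115.2
rack 120 [ 0.4796 -0.0441  0.045 ] rect [506.  -40.8] [82.  81.6] 69.5 axis 108.1
```

View pics/crop.png

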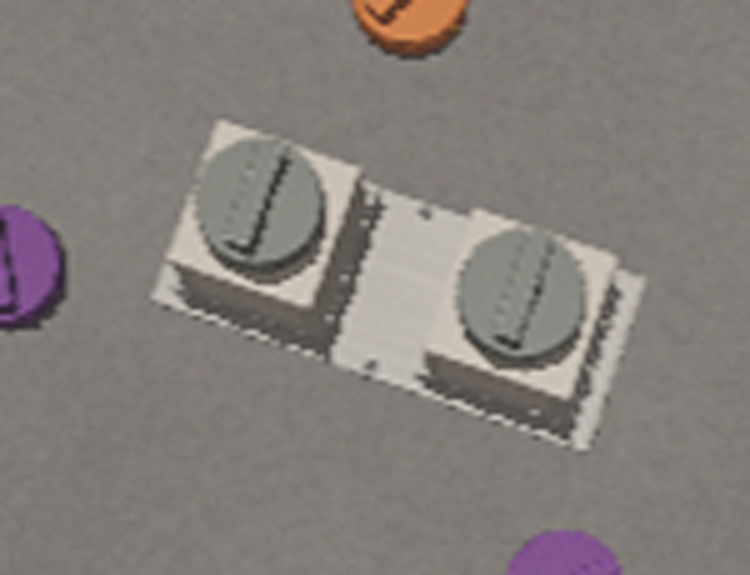

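Both grey caps stand in the rack with parallel bars at about 160°; bar tops are at z = 0.166. I start with the left tub at (0.551, 0.081).

```bash
cat >> h.py <<'E'
from scipy.spatial.transform import Rotation as R
def pose():
    s=status.sense(); q=s['ee_rot']; return s,R.from_quat([q[1],q[2],q[3],q[0]])
def plan(x,y,z,yaw):
    s,A=pose(); B=R.from_euler('z',yaw,degrees=True)*R.from_matrix([[0,1,0],[1,0,0],[0,0,-1]])*R.from_euler('z',0)
    # yaw = direction of tool y: base matrix has y->x, x->y, z down
    print('shift',(A.inv().apply(np.array([x,y,z])-s['position'])*1000).round(1),'turn',(A.inv()*B).as_rotvec(degrees=True).round(2))
def show():
    s,A=pose(); y=A.apply([0,1,0]); print(round(s['t'],2),'p',s['position'].round(4),'yaw',np.degrees(np.arctan2(y[1],y[0])).round(2),'F',s['contact_force'].round(2),'M',s['wrist_torque'].round(2),'w',round(s['grip_width'],4),'j',s['joint_pos'].round(2))
E
python3 -c "
from h import *
show();plan(.551,.0812,.225,70)"
```

```text
0.1 p [0.232  0.4983 0.2308] yaw 65.03 F [-0.7   0.17  0.52] M [-0.02  0.03  0.02] w 0.0853 j [ 1.05  0.35  1.65 -0.    1.14 -0.08]
shift [-465.3 -243.5    6. ] turn [-0.06 -0.01 -4.97]
```

```bash
P='python3 -m inch'
python3 -m inch '[[[-465,-243.5,6],[0,0,-5],100],[[-465,-243.5,6],[0,0,-5],100],[[-465,-243.5,6],[0,0,-5],100],[[-465,-243.5,6],[0,0,-5],100],[[-465,-243.5,6],[0,0,-5],100]]'
python3 -c "
from h import *
show();plan(.551,.0812,.225,70)"
```

```text
t: 0.6
position: [0.3846, 0.2981, 0.2282]
ee_rot: [-0.0, 0.173, 0.985, -0.001]
contact_force: [1.6, 0.8, -0.0]
grip_width: 0.0855
0.6 p [0.3846 0.2981 0.2282] yaw 70.05 F [ 1.64  0.84 -0.02] M [-0.01 -0.02  0.03] w 0.0855 j [ 0.56  0.24  1.81 -0.    1.09 -0.66]
shift [-230.5 -147.1    3.3] turn [-0.07 -0.02  0.05]
```

```bash
python3 -m inch '[[[-230.5,-147,3],[0,0,0],100],[[-230.5,-147,3],[0,0,0],100],[[-230.5,-147,3],[0,0,0],100],[[-230.5,-147,3],[0,0,0],100],[[-230.5,-147,3],[0,0,0],100]]' >/dev/null
python3 -c "
from h import *
show();plan(.551,.0812,.18,70)"
```

```text
1.1 p [0.5365 0.0994 0.2254] yaw 70.04 F [0.93 1.48 0.29] M [ 0.02  0.   -0.  ] w 0.0858 j [ 0.1   0.35  1.67 -0.    1.12 -1.12]
shift [-19.8 -12.1  45.4] turn [-0.07 -0.03  0.04]
```

```bash
python3 -m inch '[[[-20,-12,20],[0,0,0],60],[[-20,-12,45],[0,0,0],60],[[-20,-12,45],[0,0,0],60],[[-20,-12,45],[0,0,0],60]]' >/dev/null
python3 - <<'E'
from h import *
show();plan(.551,.0812,.15,70)
c=cap('scene'); cv2.imwrite('pics/s1.png',cv2.resize(c['pixels'][170:310,260:440,::-1],None,fx=4,fy=4,interpolation=cv2.INTER_CUBIC))
E
```

```text
1.5 p [0.551  0.0815 0.1806] yaw 70.05 F [ 0.07 -0.44  0.49] M [-0.03  0.02  0.02] w 0.0512 j [ 0.06  0.42  1.68 -0.    1.04 -1.16]
shift [-0.2 -0.2 30.6] turn [-0.09 -0.08  0.05]
```

View pics/s1.png

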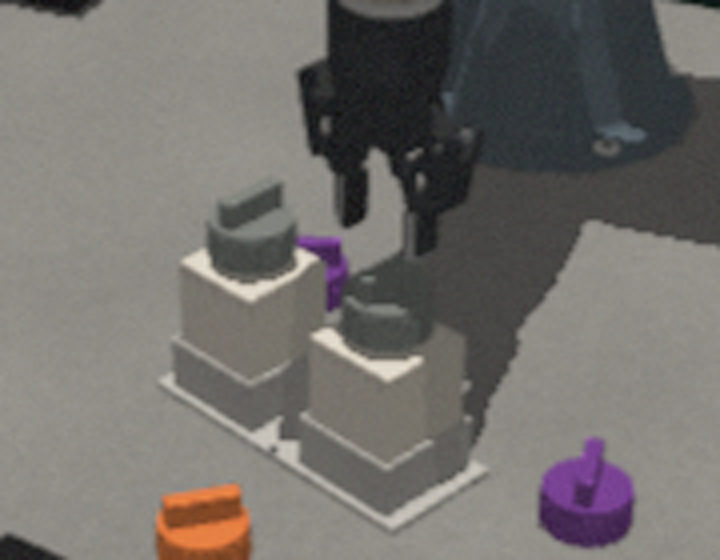

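The crop shows the gripper straddling the bar of the +y tub (crop pixel 385,275). I go down and grip.

```bash
python3 -m inch '[[[0,0,15],[0,0,0],50],[[0,0,30.5],[0,0,0],40],[[0,0,30.5],[0,0,0],40],[[0,0,30.5],[0,0,0],40]]' >/dev/null
python3 -c "
from h import *
show()"
python3 -m inch '[[[0,0,0],[0,0,0],0],[[0,0,0],[0,0,0],0],[[0,0,0],[0,0,0],0],[[0,0,0],[0,0,0],0],[[0,0,0],[0,0,0],0]]' >/dev/null
python3 -c "
from h import *
show()"
```

```text
1.95 p [0.5517 0.0821 0.1521] yaw 70.12 F [-0.69 -0.36 -0.05] M [-0.   -0.04 -0.02] w 0.0341 j [ 0.06  0.46  1.71 -0.    0.98 -1.16]
2.45 p [0.5524 0.0826 0.1534] yaw 70.11 F [0.4  2.89 5.83] M [ 0.45 -0.02  0.  ] w 0.0101 j [ 0.07  0.46  1.71 -0.    0.98 -1.16]
```

```bash
python3 -m inch '[[[0,0,-4],[0,0,0],0],[[0,0,-8],[0,0,0],0],[[0,0,-13],[0,0,0],0],[[0,0,-13],[0,0,0],0],[[0,0,-13],[0,0,0],0]]' >/dev/null
python3 -c "
from h import *
show()"
python3 -m inch '[[[0,0,0],[0,0,0],0],[[0,0,0],[0,0,0],0],[[0,0,0],[0,0,0],0]]' >/dev/null
python3 -c "
from h import *
show()
c=cap('top');w=world(c)[225:300,275:385]
z=w[...,2]
show()
c=cap('scene'); cv2.imwrite('pics/s2.png',cv2.resize(c['pixels'][170:310,260:440,::-1],None,fx=4,fy=4,interpolation=cv2.INTER_CUBIC))
show()
"
```

```text
2.95 p [0.5523 0.0825 0.1663] yaw 70.11 F [-0.05  0.37 -5.86] M [-0.06  0.02  0.  ] w 0.0102 j [ 0.07  0.44  1.7  -0.    1.   -1.16]
3.25 p [0.5522 0.0825 0.1661] yaw 70.11 F [ 0.85  0.06 -4.66] M [0.04 0.02 0.01] w 0.0105 j [ 0.07  0.44  1.7  -0.    1.   -1.16]
3.3 p [0.5522 0.0825 0.1662] yaw 70.11 F [ 0.55  0.72 -4.61] M [ 0.01 -0.04 -0.01] w 0.0104 j [ 0.07  0.44  1.7  -0.    1.   -1.16]
3.35 p [0.5522 0.0825 0.1662] yaw 70.11 F [-0.08 -0.21 -5.27] M [-0.02 -0.    0.03] w 0.01 j [ 0.07  0.44  1.7  -0.    1.   -1.16]
```

View pics/s2.png

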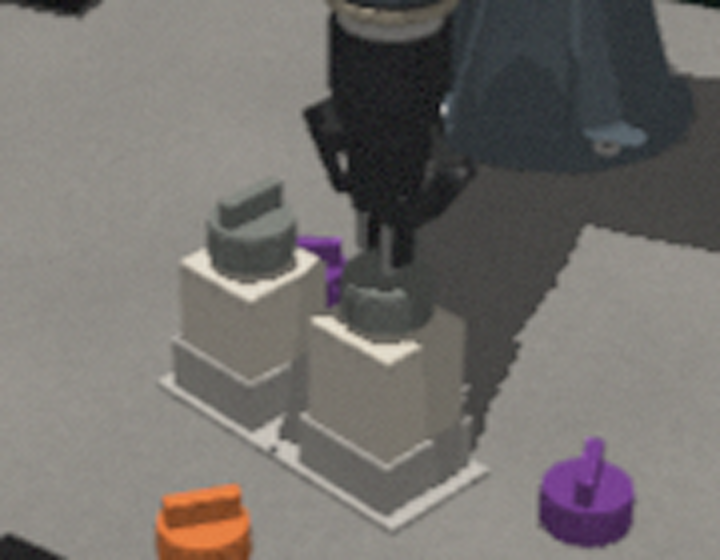

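About 5 N held and the tub visibly up about 13 mm, so this one is the full tub (expected 5.2 N; the empty one would be 1.8 N). I set it down and press.

```bash
python3 -m inch '[[[0,0,5],[0,0,0],0],[[0,0,9],[0,0,0],0],[[0,0,12.8],[0,0,0],0],[[0,0,12.8],[0,0,0],0],[[0,0,12.8],[0,0,0],0]]' >/dev/null
python3 -c "
from h import *
show()"
python3 -m inch '[[[0,0,2],[0,0,0],0],[[0,0,4],[0,0,0],0],[[0,0,6],[0,0,0],0],[[0,0,7],[0,0,0],0],[[0,0,7],[0,0,0],0]]' >/dev/null
python3 -c "
from h import *
show()"
```

```text
3.85 p [0.5524 0.0826 0.1537] yaw 70.11 F [-0.77  2.04 -0.56] M [0.24 0.22 0.01] w 0.0102 j [ 0.07  0.46  1.7  -0.    0.98 -1.16]
4.35 p [0.5529 0.0828 0.1477] yaw 70.11 F [-4.06  2.35 11.1 ] M [ 0.29  0.78 -0.  ] w 0.0102 j [ 0.07  0.46  1.71  0.    0.96 -1.16]
```

```bash
python3 -m inch '[[[0,0,1.8],[0,0,0],0],[[0,0,1.8],[0,0,-6],0],[[0,0,1.8],[0,0,-12],0],[[0,0,1.8],[0,0,-18],0],[[0,0,1.8],[0,0,-24],0]]' >/dev/null
python3 -c "
from h import *
show()"
```

```text
4.85 p [0.5542 0.083  0.1475] yaw 94.35 F [-0.03  2.62  9.63] M [ 0.44  0.07 -0.12] w 0.0103 j [ 0.07  0.47  1.71  0.    0.96 -1.58]
```

```bash
python3 -m inch '[[[0,0,1.5],[0,0,-6],0],[[0,0,1.5],[0,0,-12],0],[[0,0,1.5],[0,0,-18],0],[[0,0,1.5],[0,0,-24],0],[[0,0,1.5],[0,0,-30],0]]' >/dev/null
python3 -c "
from h import *
show()"
python3 -m inch '[[[0,0,1],[0,0,-6],0],[[0,0,1],[0,0,-11],0],[[0,0,1],[0,0,-11],0],[[0,0,1],[0,0,-11],0]]' >/dev/null
python3 -c "
from h import *
show()"
```

```text
5.35 p [0.5548 0.0837 0.1474] yaw 124.57 F [-3.64  6.   10.35] M [ 0.96  0.67 -0.15] w 0.01 j [ 0.07  0.47  1.71  0.    0.96 -2.11]
5.75 p [0.5553 0.0842 0.1476] yaw 135.58 F [-3.32  4.47 10.18] M [0.7  0.86 0.06] w 0.0102 j [ 0.07  0.47  1.71  0.    0.96 -2.3 ]
```

```bash
python3 -m inch '[[[0,0,-3],[0,0,0],0],[[0,0,-6],[0,0,0],0],[[0,0,-10],[0,0,0],0],[[0,0,-14],[0,0,0],0],[[0,0,-14],[0,0,0],0]]' >/dev/null
python3 -c "
from h import *
show();plan(.5515,.082,.20,135.5)"
python3 -m inch '[[[0,0,0],[0,0,0],0],[[0,0,0],[0,0,0],0]]' >/dev/null
python3 -c "
from h import *
show()"
```

```text
6.25 p [0.5552 0.084  0.162 ] yaw 135.57 F [-1.88  0.92  0.94] M [ 0.05  0.38 -0.03] w 0.01 j [ 0.07  0.45  1.7   0.    0.99 -2.3 ]
shift [  3.6   1.  -38. ] turn [-0.41  0.63  0.08]
6.45 p [0.5552 0.084  0.1619] yaw 135.57 F [-2.01  0.71  0.44] M [ 0.09  0.39 -0.03] w 0.0097 j [ 0.07  0.45  1.7   0.    0.99 -2.3 ]
```

```bash
python3 -m inch '[[[0,0,-10],[0,0,0],0],[[0,0,-22],[0,0,0],0],[[0,0,-34],[0,0,0],0],[[0,0,-43],[0,0,0],0],[[0,0,-43],[0,0,0],0]]' >/dev/null
python3 -m inch '[[[0,0,0],[0,0,0],0],[[0,0,0],[0,0,0],0],[[0,0,0],[0,0,0],0]]' >/dev/null
python3 - <<'E'
from h import *
show();t=cap('top');w=world(t)
for nm,lo,hi in (('other bar',.157,.175),('shoulder',.1,.117)):
    s=w[225:300,275:385]; m=((s[...,2]>lo)&(s[...,2]<hi)).astype(np.uint8)
    n,l,st,ce=cv2.connectedComponentsWithStats(m)
    for i in range(1,n):
        if st[i,4]>25: print(nm,st[i,4],s[l==i].mean(0).round(4),cv2.minAreaRect((s[l==i][:,:2]*1000).astype(np.float32)))
c=cap('scene'); cv2.imwrite('pics/s3.png',cv2.resize(c['pixels'][170:310,260:440,::-1],None,fx=4,fy=4,interpolation=cv2.INTER_CUBIC))
E
```

```text
7.25 p [0.5553 0.0839 0.2064] yaw 135.57 F [-0.55  0.21  0.11] M [-0.04  0.03 -0.01] w 0.0103 j [ 0.07  0.39  1.66  0.    1.08 -2.3 ]
other bar 118 [ 0.5058 -0.0407  0.1665] ((506.55303955078125, -40.75823974609375), (11.88638687133789, 50.114051818847656), 69.34053802490234)
shoulder 366 [ 0.5002 -0.0401  0.1097] ((506.4441833496094, -40.87655258178711), (72.0284194946289, 72.77481079101562), 70.02857971191406)
```

View pics/s3.png

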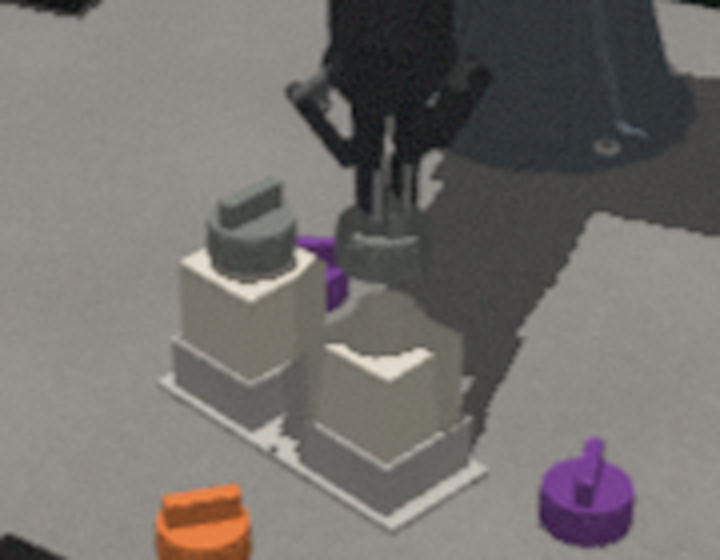

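The cap hangs level in the gripper about 35 mm above the open neck, the tub is home, and the other tub is closed and unmoved. I hand it in.

```bash
python3 -c "
from h import *
r.sign_off();show()"
```

```text
the job is handed in; nothing more can be done
the job is handed in; nothing more can be done
```

I opened the full tub and handed the job in after about 7.3 s of the 51 s. The hand-in gave no verdict.

- **Finding the full tub:** I lifted the tub on the robot's left (+y) about 13 mm by its cap and set it back. It held about 5 N, against 5.2 N expected for the full tub and 1.8 N for the nearly empty one. I did not lift the other tub.
- **Opening the cap:** I pressed it about 6 mm down at roughly 10–11 N and kept it pressed through a 65° anticlockwise turn. It then came off with no tub weight on the wrist.

**Last checks:**
- The cap is gripped (opening 10 mm), looks level in the image, and is within about 5 mm of the tub's axis. It is about 35 mm above the neck, judging by the tool height.
- Tool force is under 1 N.
- The opened tub looks home in its well in the scene picture, which I did not measure.
- The other cap and tub are where they started to within 1 mm.
- I did not re-measure the parcel, tape and scanner; the arm never went near them.

No check failed. Two small disagreements: the grip ended about 5 mm off my camera estimate of the cap's axis. Side forces also reached about 7 N during the turn.

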